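Pull the red-railed card for inspection

TASK

Swing the rack's black hold-down bar right back, slide the circuit card with the red rail up out of its slot, and stand it on the inspection easel: bottom edge on the ledge, centred, leaning flat against the backrest, red rail up and component side facing the camera. Set it down gently - do not drop it - and leave the bar back, the other cards in place and everything else on the bench undisturbed.

Things in the scene. Friction and masses are not known exactly. Their poses are not given: they have to be found in the camera images.
- card_red: Sizes in mm throughout. The card to inspect: green circuit board 116 wide, 106 tall, 4 thick, with a RED grip rail on its top edge (100 long, 10 thick, from 104 to 120 above the bottom edge, centred on the thickness). 0.11 to 0.23 kg. Origin: middle of the bottom edge, mid-thickness. x along its width, y out of the component side, z up to the rail.
- card_red_rail (a point): Middle of the red rail, 112 above the card's bottom edge; axes as the card's. The rail stands 3 proud of the board on both faces.
- card_red_parts (a point): Point on the card's component side, 12 out (+y) from mid-thickness and 56 above the bottom edge. Components reach 14 from mid-thickness on this side, between 20 and 71 above the bottom edge; the other side is bare board.
- card_blue: Same kind of card with a blue rail; it stays in the rack. Origin and axes as card_red.
- card_yellow: Same kind of card with a yellow rail; it stays in the rack. Origin and axes as card_red.
- card_white: Same kind of card with a white rail; it stays in the rack. Origin and axes as card_red.
- cage: Fixed aluminium card cage, leaning 0.52 rad from vertical, open top up and towards the robot. Origin: middle of its floor, 60 above the table; the cards stand on it. z up along the slots, y along the row (slots at y = -69, -23, 23, 69; any card in any slot), x away from the robot and up. Cards in it have its axes; rail tops at z = 120, 36 free between rails.
- cage_mouth (a point): Middle of the guides' upper end: cage x = 0, y = 0, z = 80; axes as the cage's. Card edges run in white U guides (grooves 7 wide, from the floor to z = 80, centred on each slot; outer faces at x = -63 and 63; cross rails reach x = -71 and 71, z = 77). Cheek plates at y = 96 to 100 either side, up to z = 80.
- bail (a joint): Angle of the hold-down bar (bail), a black rod on two steel arms hinged on the cheeks. 0 (up to 0.25 at the start) = down across the card tops; 1.65 = its stop, right back behind the cards, away from the robot. Hinge line along cage y through cage x = 25, z = 60; growing angle carries the rod towards cage +x. Stiff (about 2 N at the rod): it stays where it is left.
- bail_rod (a point): Middle of the bail's black rubber-sleeved rod (12 diameter, 214 long, along cage y), 74 from the hinge line. At bail angle 0 it lies at cage x = 0, z = 130, so 4 clear above the rails; it moves with the bail.
- easel: Fixed black easel. Origin: top of its ledge at the backrest's foot, mid-width, 40 above the table. x out of the backrest to the camera (roughly away from the robot), y along the ledge, z up the backrest, which leans 0.44 rad from vertical, its top towards the robot. Backrest: face at x = 0, 130 wide, 80 high, 5 thick. Ledge 24 deep, then a yellow lip 4 thick, 7 high.
- inspection_stand: Grey base plate (320 x 120 x 10) that carries the easel and, facing it, a blue camera with a white ring light (72 across, its front 182 from the backrest) on a 210 tall column. Origin on the table below the easel's origin; x towards the camera, column at x = 225.
- cleaner_bottle: White bottle with blue label and red cap, 54 diameter, 135 tall, standing; origin at its base. Bystander.
- flux_jar: Amber jar with black lid, 52 diameter, 55 tall, standing; origin at its base. Bystander.
- solder_reel: Reel of solder, 64 diameter, 50 tall, standing on its end; origin at its base. Bystander.
- screwdriver: Screwdriver with orange handle, 180 long, lying along its x; origin underneath, mid-length. Bystander.
- multimeter: Yellow and black multimeter, 165 x 80 x 42, lying flat; origin at the middle of its underside. Bystander.
There are look-alikes about, which are no part of the job. Leave any brown or turquoise look-alike of the card_red alone.

How it is judged:
By the outcome, as a careful person would: the job done as asked, in the order asked, and still so for the second after the job is handed in, with the robot touching nothing.
It also fails if it takes over 64 s, if anything falls off the work surface, if the arm or the gripper's body presses on something with over 40 N, if the wrist force passes 120 N, or if a joint passes its speed limit or range.

ROBOT

A 7-joint arm with a two-finger parallel gripper is mounted at the origin on the work surface. World frame = base frame: x ahead of the robot, y to its left, z up, the work surface at z = 0. Lengths are in m, angles in rad, forces in N, time in s.
With the tool pointing down it reaches from about 0.4 to 0.925 m from the base axis. Payload 4.1 kg.
Tool frame: the origin (TCP) lies midway between the tips of the shut fingers; the grasp point (between the pads) lies env.tcp_to_grasp behind it (env.tcp_to_grasp is the distance from the TCP to the grasp point, in m); z points along the fingers, y is the line along which they close (so a half turn about z gives the same grasp; the last joint's range is limited). The gripper opens to 85 mm and grips with 20 to 120 N. Pads are 22 mm wide; open, the fingers measure 114 mm over their backs; the gripper's body (76 mm by 85 mm) begins 54 mm behind the grasp point. The pads swing forward as they close: fully open they stand 13 mm farther back than shut.
Start: joints at [-1.266, 0.398, 0.045, 1.537, -0.019, 1.207, -0.051], TCP at [0.255, 0.598, 0.231] pointing down, gripper open.
Joint ranges: [-2.82, 2.82], [-0.49, 2.23], [-1.37, 1.46], [0, 2.46], [-1.36, 4.5], [0.23, 2], [-2.94, 2.94]. Speed limits (rad/s): [2.57, 2.57, 3.14, 3.14, 3.14, 3.14, 3.14].

INTERFACE

Orientations are given as a unit quaternion [w, x, y, z].
In Python, from cell import readout, grab_frame, env gives the robot as it stands.
- The arm moves only by the tool play_rows, never from a script. Its argument "series" is one flat list of numbers, 7 for each row, row after row: the finger opening in m, from 0 to 0.0854, then the shift along the tool's x, y, z in m, then the turn, a rotation vector about the tool's x, y, z in rad. A call has 1 to 20 rows; each row shifts and turns the commanded pose from where the row before left it, along the tool's axes as they then stand; what a row does not reach is not made up. A row lasts 1/8 s, in which the tool goes at most 62.5 mm and 10.7 degrees, less where a joint would pass 70% of its speed; a pose out of reach is approached as far as the arm can. A call is refused whole if a number of a shift passes 0.0625 or a number of a turn 0.188, either way. A call with a gripper value outside its range is refused whole. The fingers move at their own pace and stop on an object; "grip_force" is the grip in N (left out, the last holds). Time passes only in rows, so rows that do not move let the fingers close. It gives the time, the measured TCP pose, the force, the opening and the grip force at its end, in the units of the state.
- readout.observe(): the state, without advancing time (a new reading comes with each control period).
- grab_frame(name): name is "scene" or "top"; returns a dict with "frame" (480x640x3 uint8, red, green, blue), "fx", "fy", "cx", "cy" (pixels), "distortion" ([k1, k2, p1, p2, k3] as OpenCV has them; the pictures are not rectified), "rvec" (rotation vector, rad) and "tvec" (3), from world to camera coordinates, as OpenCV has them. Camera axes: x right, y down, z forward; pixel columns grow to the right and rows downward; lengths in m; the calibration is good to about 2 mm. A picture is of the moment at which its call begins. There is no depth.
- env.finish_job(): hands the job in; it is judged then, once.
The state is a dict: "t": time; "q": joint angles; "qvel": joint speeds; "tau": joint torques, N m; "ee_pos": TCP position; "orientation": TCP orientation; "ft_force": force on the tool from outside, world axes, zero at the start; "moment": the same for the moment, N m; "opening": finger opening in m; "gripper_force": force on a finger pad.
Only numpy, scipy, OpenCV 4.12 (cv2) and the standard library are available. Lean on these libraries where they do the work, as an engineer would, in place of code of your own. Each camera call takes 0.05 s, during which the arm holds its last target. There are 200 camera calls.

## Working session

There is one attempt and no reset: what is moved stays moved. The work goes in short steps, Python scripts to look and compute and a tool call to move; the robot and the scene stay as the last step left them, time stands still between calls to the robot, and variables do not carry over. Pictures are saved under pics/ and viewed, at most 10 in all, crops included, and the job is handed in when it is done.

Besides the shell and the picture viewer there is one more tool, called after "Request:" as name(argument=value, ...) on one line, values as JSON. play_rows: Moves the arm, as the interface text tells. Its arguments: {"type":"object","properties":{"series":{"type":"array","items":{"type":"number"}},"grip_force":{"type":"number"}},"required":["series"]}

```bash
ls; mkdir -p pics
python3 - <<'E'
from cell import readout, grab_frame, env
import cv2,json
print(env.tcp_to_grasp, readout.observe())
for n in("scene","top"):
    f=grab_frame(n); cv2.imwrite(f"pics/{n}0.png",f["frame"][:,:,::-1])
    print({k:v for k,v in f.items() if k!="frame"})
E
```

```text
pics
0.0187 {'t': 0.0, 'q': array([-1.26601391,  0.3992103 ,  0.04502881,  1.5378788 , -0.01872106,
        1.20686761, -0.05072549]), 'qvel': array([-0.00113084,  0.00033994, -0.0005252 ,  0.00013197, -0.00027261,
        0.00177621, -0.00091552]), 'tau': array([-3.18847297e-04, -4.75125647e+01,  1.36470102e+00, -2.54215890e+01,
        1.16226394e-02,  9.67072294e-03,  6.30816359e-06]), 'ee_pos': array([0.25511006, 0.59716615, 0.23025204]), 'orientation': array([-1.38576794e-04,  2.00481358e-01,  9.79697036e-01, -9.61264146e-04]), 'ft_force': array([-0.90269135,  0.58511206,  0.37537224]), 'moment': array([ 0.0227721 , -0.00386487,  0.00693808]), 'gripper_force': 0.0, 'opening': 0.08528019183343939}
{'fx': 485.28159649296094, 'fy': 485.28159649296094, 'cx': 313.96618715510164, 'cy': 243.79273488116135, 'distortion': array([-0.01026502,  0.        ,  0.        ,  0.        ,  0.        ]), 'rvec': array([ 2.12997327,  1.16766437, -0.49119036]), 'tvec': array([-0.27510283, -0.24471684,  1.7346242 ])}
{'fx': 500.0646300337314, 'fy': 500.0646300337314, 'cx': 323.7635656365, 'cy': 243.3593905188651, 'distortion': array([-0.06558496,  0.        ,  0.        ,  0.        ,  0.        ]), 'rvec': array([ 2.17101914, -2.14728285,  0.13782121]), 'tvec': array([0.014465  , 0.53992109, 1.39937652])}
```

View pics/scene0.png

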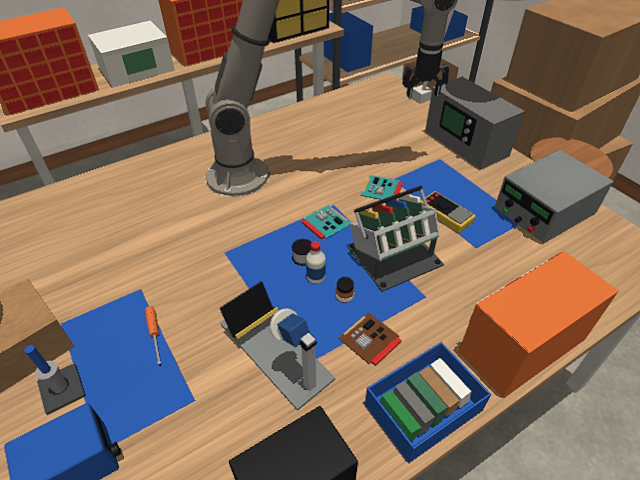

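View pics/top0.png

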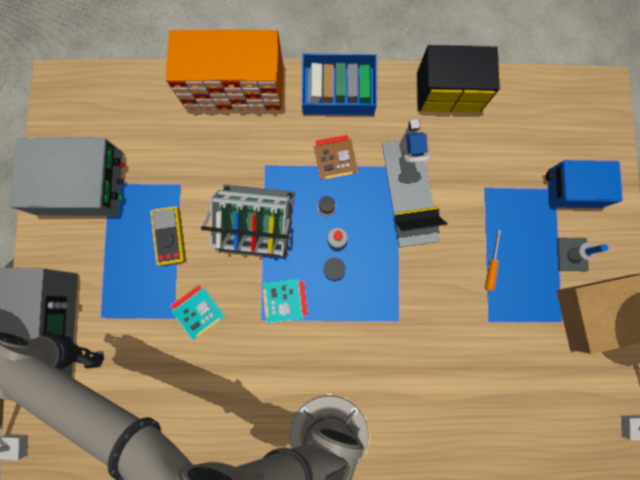

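The scene view shows the cage at about (395,240) and the easel at (248,310). In the top view the cage is at (250,222) and the easel at (418,220). I'll enlarge both next.

```bash
cat > h.py <<'E'
import numpy as np, cv2
from cell import readout, grab_frame, env
from scipy.spatial.transform import Rotation as R
from scipy.optimize import least_squares
def proj(f,P):
    return cv2.projectPoints(np.array(P,float).reshape(-1,1,3),f["rvec"],f["tvec"],np.array([[f["fx"],0,f["cx"]],[0,f["fy"],f["cy"]],[0,0,1]]),f["distortion"])[0][:,0]
def crop(f,x,y,w,h,s):
    return cv2.resize(f["frame"][y:y+h,x:x+w,::-1],None,fx=s,fy=s,interpolation=cv2.INTER_CUBIC)
def cage(p): # x,y,yaw -> R (x away & up), origin
    Rz=R.from_euler('z',p[2]); 
    return (Rz*R.from_euler('y',-0.52)).as_matrix(), np.array([p[0],p[1],0.06])
def easel(p):
    return (R.from_euler('z',p[2])*R.from_euler('y',-0.44)).as_matrix(), np.array([p[0],p[1],0.04])
E
python3 - <<'E'
from h import *
t=grab_frame("top"); s=grab_frame("scene")
cv2.imwrite("pics/a.png",np.vstack([crop(t,195,175,110,90,5)]))
cv2.imwrite("pics/b.png",np.hstack([crop(s,345,180,100,110,4),crop(s,215,275,100,110,4)]))
cv2.imwrite("pics/c.png",crop(t,375,110,80,140,4))
E
```

```text
(no output)
```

View pics/a.png

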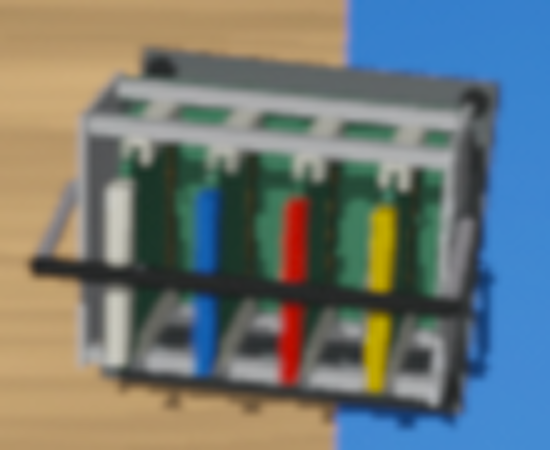

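View pics/b.png

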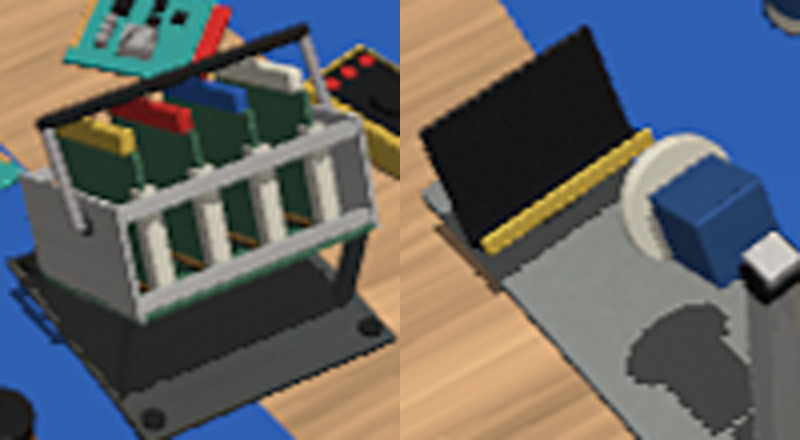

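View pics/c.png

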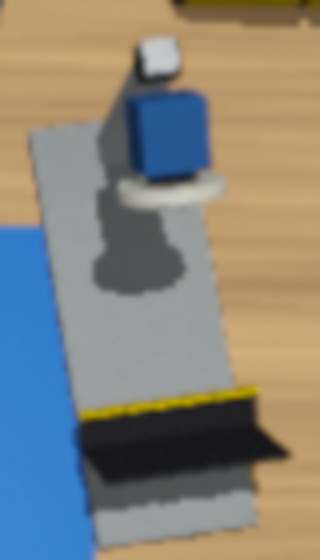

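The crops show the rails in the order white, blue, red, yellow from left (+y) to right, so red is at cage y = -23. The bail rod lies across them, from crop pixel (33,265) to (470,310). The easel's backrest top corners and yellow lip are also clear. Next I'll fit poses to these points.

```bash
cat > fit.py <<'E'
from h import *
t=grab_frame("top"); s=grab_frame("scene")
T=lambda u,v:(t,195+u/5,175+v/5); S=lambda u,v:(s,345+u/4,180+v/4)
ys={'w':.069,'b':.023,'r':-.023,'y':-.069}
obs=[]
for k,u in zip('wbry',[(117,367),(205,375),(289,383),(375,390)]): obs.append(((-.05,ys[k],.12),T(*u)))
for k,u in zip('wbry',[(120,180),(210,190),(297,198),(384,207)]): obs.append(((.05,ys[k],.106),T(*u)))
for k,u in zip('ybrw',[(128,142),(245,98),(190,118),(298,80)]): obs.append(((.05,ys[k],.112),S(*u)))
rod=[(.107,T(33,265)),(-.107,T(470,310)),(.107,S(307,30)),(-.107,S(40,124))]
def hinge(a): # rod
    v=np.array([-.025,.07]); c,si=np.cos(a),np.sin(a); return .025+c*v[0]+si*v[1],.06-si*v[0]+c*v[1]
def res(p):
    M,o=cage(p); r=[]
    L=[(X,m) for X,m in obs]+[((hinge(p[3])[0],y,hinge(p[3])[1]),m) for y,m in rod]
    for X,(f,u,v) in L: r+=list(proj(f,[M@np.array(X)+o])[0]-[u,v])
    return np.array(r)
q=least_squares(res,[.65,.25,0,.1],loss='soft_l1')
print(q.x.round(4)); print(res(q.x).reshape(-1,2).round(1).tolist())
T=lambda u,v:(t,375+u/4,110+v/4); S=lambda u,v:(s,215+(u-400)/4,275+v/4)
eo=[((-.002,.065,.08),T(107,481)),((-.002,-.065,.08),T(288,455)),((.026,.065,.007),T(82,413)),((.026,-.065,.007),T(258,390)),
((0,-.065,.08),S(422,132)),((0,.065,.08),S(583,28)),((.026,-.065,.006),S(487,245)),((.026,.065,.006),S(650,135))]
def re(p):
    M,o=easel(p); return np.concatenate([proj(f,[M@np.array(X)+o])[0]-[u,v] for X,(f,u,v) in eo])
e=least_squares(re,[.6,-.2,0],loss='soft_l1'); print(e.x.round(4)); print(re(e.x).reshape(-1,2).round(1).tolist())
E
python3 fit.py
```

```text
[ 0.6078  0.224  -0.0834  0.0976]
[[-0.4, -0.4], [-0.9, -0.4], [-0.5, -0.3], [-0.4, -0.1], [0.4, -0.2], [-0.2, -0.6], [-0.0, -0.6], [0.2, -0.8], [-0.5, -0.4], [-1.5, -0.1], [-1.7, 0.2], [-1.1, -0.8], [0.8, 0.4], [-4.5, -0.9], [-2.5, -0.8], [0.3, -0.7]]
[ 0.6156 -0.2486  0.1573]
[[-0.5, -0.6], [0.9, -0.9], [-0.5, -0.1], [0.2, -0.8], [-0.7, 0.3], [1.5, -1.0], [-1.1, -0.9], [-0.5, -1.7]]
```

Both fits close to about 1 px, and heights and reach agree with the given sizes. Next is a planner that prints rows in tool axes, starting with the approach to the bail.

```bash
cat >> h.py <<'E'
C=[.6078,.2240,-.0834]; E_=[.6156,-.2486,.1573]
def Rcage(): M,_=cage(C); return np.c_[-M[:,0],M[:,1],-M[:,2]]
def Reas(): M,_=easel(E_); return np.c_[M[:,1],M[:,0],-M[:,2]]
def cp(x,y,z): M,o=cage(C); return M@[x,y,z]+o
def ep(x,y,z): M,o=easel(E_); return M@[x,y,z]+o
def now():
    s=readout.observe(); w,x,y,z=s["orientation"]; return s["ee_pos"],R.from_quat([x,y,z,w])
def plan(way,op,cmd=None):
    """way: list of (pos, Rmat, nrows); prints rounded rows in tool axes"""
    p,r=cmd or now(); out=[]
    for P,M,n in way:
        P=np.array(P);G=R.from_matrix(M); p0=p.copy(); r0=r; dv=(r0.inv()*G).as_rotvec()
        for i in range(1,n+1):
            tp=p0+(P-p0)*i/n; tr=r0*R.from_rotvec(dv*i/n)
            d=(r.inv().apply(tp-p)).round(3); w=((r.inv()*tr).as_rotvec()).round(3)
            p=p+r.apply(d); r=r*R.from_rotvec(w); out.append([op,*d,*w])
    print(len(out)); print(",\n".join(",".join(f"{v:g}" for v in o) for o in out)); return p,r
def rod(a): c,s=np.cos(a),np.sin(a); return np.array([.025-.025*c+.07*s,.06+.025*s+.07*c])
def cagecoord(P): M,o=cage(C); return M.T@(np.array(P)-o)
def eascoord(P): M,o=easel(E_); return M.T@(np.array(P)-o)
E
python3 - <<'E'
from h import *
print(cp(-.035,0,.2))
plan([(cp(-.035,0,.2),Rcage(),18)],0)
E
```

```text
[0.47850128 0.23480858 0.21617303]
18
0,-0.019,-0.014,0.001,-0.005,-0.029,-0.017,
0,-0.019,-0.014,0.001,-0.004,-0.028,-0.018,
0,-0.019,-0.014,0.002,-0.005,-0.029,-0.017,
0,-0.019,-0.015,0.002,-0.005,-0.029,-0.018,
0,-0.018,-0.015,0.003,-0.004,-0.028,-0.017,
0,-0.017,-0.015,0.003,-0.005,-0.029,-0.017,
0,-0.018,-0.016,0.004,-0.005,-0.028,-0.018,
0,-0.017,-0.016,0.004,-0.004,-0.029,-0.017,
0,-0.017,-0.016,0.004,-0.005,-0.029,-0.017,
0,-0.016,-0.016,0.005,-0.005,-0.028,-0.018,
0,-0.016,-0.017,0.005,-0.004,-0.029,-0.017,
0,-0.015,-0.017,0.006,-0.005,-0.029,-0.018,
0,-0.015,-0.018,0.005,-0.005,-0.028,-0.017,
0,-0.014,-0.018,0.007,-0.004,-0.029,-0.017,
0,-0.014,-0.018,0.006,-0.005,-0.029,-0.018,
0,-0.013,-0.018,0.007,-0.005,-0.028,-0.017,
0,-0.013,-0.019,0.007,-0.004,-0.029,-0.018,
0,-0.012,-0.018,0.008,-0.005,-0.029,-0.017
```

Request:
play_rows(series=[0,-0.019,-0.014,0.001,-0.005,-0.029,-0.017,0,-0.019,-0.014,0.001,-0.004,-0.028,-0.018,0,-0.019,-0.014,0.002,-0.005,-0.029,-0.017,0,-0.019,-0.015,0.002,-0.005,-0.029,-0.018,0,-0.018,-0.015,0.003,-0.004,-0.028,-0.017,0,-0.017,-0.015,0.003,-0.005,-0.029,-0.017,0,-0.018,-0.016,0.004,-0.005,-0.028,-0.018,0,-0.017,-0.016,0.004,-0.004,-0.029,-0.017,0,-0.017,-0.016,0.004,-0.005,-0.029,-0.017,0,-0.016,-0.016,0.005,-0.005,-0.028,-0.018,0,-0.016,-0.017,0.005,-0.004,-0.029,-0.017,0,-0.015,-0.017,0.006,-0.005,-0.029,-0.018,0,-0.015,-0.018,0.005,-0.005,-0.028,-0.017,0,-0.014,-0.018,0.007,-0.004,-0.029,-0.017,0,-0.014,-0.018,0.006,-0.005,-0.029,-0.018,0,-0.013,-0.018,0.007,-0.005,-0.028,-0.017,0,-0.013,-0.019,0.007,-0.004,-0.029,-0.018,0,-0.012,-0.018,0.008,-0.005,-0.029,-0.017], grip_force=30)

```text
t: 2.55
ee_pos: [0.4789, 0.2341, 0.216]
orientation: [0.258, 0.04, 0.965, -0.01]
ft_force: [0.6, 0.1, 0.8]
opening: -0.0001
gripper_force: 0.0
```

Run:
```python
from h import *
p,r=now(); print(cagecoord(p).round(4),(R.from_matrix(Rcage()).inv()*r).as_rotvec().round(3),readout.observe()["q"].round(2),readout.observe()["opening"])
f=grab_frame("top");g=grab_frame("scene")
cv2.imwrite("pics/d.png",np.hstack([crop(f,195,175,110,110,3.6),crop(g,345,160,110,110,3.6)]))
c=plan([(cp(-.035,0,.124),Rcage(),4)],0)
# push: side contact until a=.35 then corner track
way=[]
for a in np.arange(.15,1.66,.1):
    x,z=rod(a); t=np.array([.025*np.sin(a)+.07*np.cos(a),.025*np.cos(a)-.07*np.sin(a)])/.0743
    if a<.4: X,Z=x-.006-.011,.124 if a<.3 else .128
    else: X,Z=x-.006*t[0]-.011,z-.006*t[1]-.001
    way.append((cp(X,0,Z),Rcage(),2 if not way else 1)); print(round(a,2),round(X,3),round(Z,3))
plan(way,0,c)
```

```text
[-0.0347 -0.0007  0.1997] [-0.001 -0.002 -0.001] [-1.05 -0.    0.27  2.18  0.62  0.71  0.28] -0.00010212858605127425
4
0,-0,0.001,0.019,-0.001,0,-0.001,
0,-0,0.001,0.019,-0,0,-0,
0,-0,0,0.018,-0.001,0,-0.001,
0,-0,0.001,0.019,-0.001,0,-0.001
0.15 -0.006 0.124
0.25 0.001 0.124
0.35 0.009 0.128
0.45 0.016 0.134
0.55 0.023 0.133
0.65 0.031 0.132
0.75 0.038 0.13
0.85 0.045 0.127
0.95 0.051 0.123
1.05 0.058 0.119
1.15 0.064 0.115
1.25 0.069 0.11
1.35 0.074 0.104
1.45 0.078 0.098
1.55 0.081 0.091
1.65 0.084 0.084
17
0,-0.015,0,0,0,0,0,
0,-0.014,0,0,0,0,0,
0,-0.007,0,0,0,0,0,
0,-0.008,0,-0.004,0,0,0,
0,-0.007,0,-0.006,0,0,0,
0,-0.008,0,0.001,0,0,0,
0,-0.007,0,0.001,0,0,0,
0,-0.007,0,0.002,0,0,0,
0,-0.007,0,0.003,0,0,0,
0,-0.007,0,0.004,0,0,0,
0,-0.006,0,0.004,0,0,0,
0,-0.006,0,0.004,0,0,0,
0,-0.005,0,0.005,0,0,0,
0,-0.005,0,0.006,0,0,0,
0,-0.004,0,0.006,0,0,0,
0,-0.004,0,0.007,0,0,0,
0,-0.002,0,0.007,0,0,0
```

View pics/d.png

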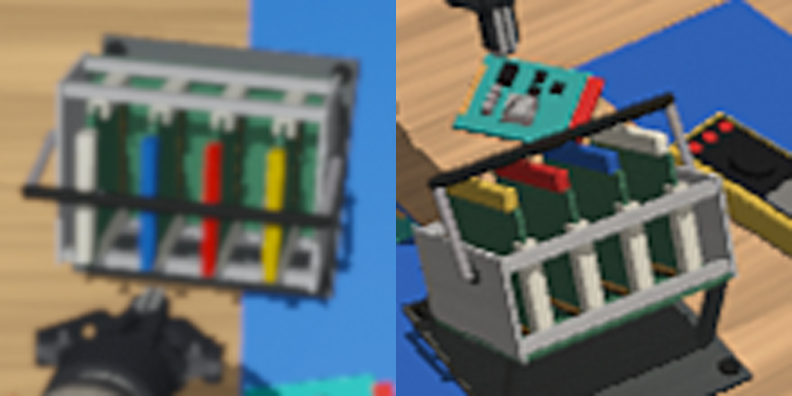

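The gripper tip shows at crop pixel (150,295) in the top view. I'll check it against the projected TCP before pushing.

Run:
```python
from h import *
f=grab_frame("top");p,_=now()
for P in (p,cp(-.05,.023,.12),cp(-.05,-.023,.12),cp(-.035,0,.124)): print((proj(f,[P])[0]-[195,175])*3.6)
```

```text
[155.28503081 298.18525151]
[144.48099874 268.79630695]
[206.41465828 274.68309593]
[174.82920071 255.16779165]
```

Request:
play_rows(series=[0,0,-0.001,0.019,0,0,0,0,0,-0.001,0.019,0,0,0,0,0,0,0.019,0,0,0,0,0,0,0.018,0,0,0,0,0,0,0,0,0,0,0,-0.015,0,0,0,0,0,0,-0.014,0,0,0,0,0,0,-0.007,0,0,0,0,0,0,-0.008,0,-0.004,0,0,0,0,-0.007,0,-0.006,0,0,0])

```text
t: 3.95
ee_pos: [0.554, 0.227, 0.1849]
orientation: [0.257, 0.04, 0.966, -0.011]
ft_force: [-1.7, 0.1, -1.1]
opening: -0.0001
gripper_force: 0.9
```

Run:
```python
from h import *
p,r=now(); print(cagecoord(p).round(4),(R.from_matrix(Rcage()).inv()*r).as_rotvec().round(3))
f=grab_frame("top");g=grab_frame("scene")
cv2.imwrite("pics/e.png",np.hstack([crop(f,195,175,110,110,3.6),crop(g,345,160,110,110,3.6)]))
```

```text
[ 0.0154 -0.0015  0.1352] [-0.  0. -0.]
```

View pics/e.png

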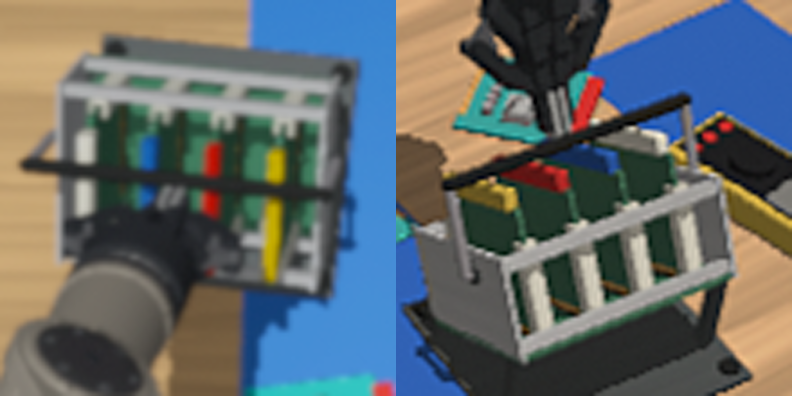

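The rod has moved back under the fingertips: in the top view it went from row 205 to about 180, with roughly 2 N on the tool. I'll carry on along the arc.

Request:
play_rows(series=[0,-0.008,0,0.001,0,0,0,0,-0.007,0,0.001,0,0,0,0,-0.007,0,0.002,0,0,0,0,-0.007,0,0.003,0,0,0,0,-0.007,0,0.004,0,0,0,0,-0.006,0,0.004,0,0,0,0,-0.006,0,0.004,0,0,0,0,-0.005,0,0.005,0,0,0,0,-0.005,0,0.006,0,0,0,0,-0.004,0,0.006,0,0,0,0,-0.004,0,0.007,0,0,0])

```text
t: 5.42
ee_pos: [0.6332, 0.2203, 0.18]
orientation: [0.257, 0.04, 0.965, -0.011]
ft_force: [-1.3, -0.3, 1.3]
opening: -0.0
gripper_force: 0.7
```

Run:
```python
from h import *
p,r=now(); print(cagecoord(p).round(4),(R.from_matrix(Rcage()).inv()*r).as_rotvec().round(3))
f=grab_frame("top");g=grab_frame("scene")
cv2.imwrite("pics/f.png",np.hstack([crop(f,195,155,110,110,3.6),crop(g,345,160,110,110,3.6)]))
```

```text
[ 0.0819 -0.0016  0.0914] [-0. -0.  0.]
```

View pics/f.png

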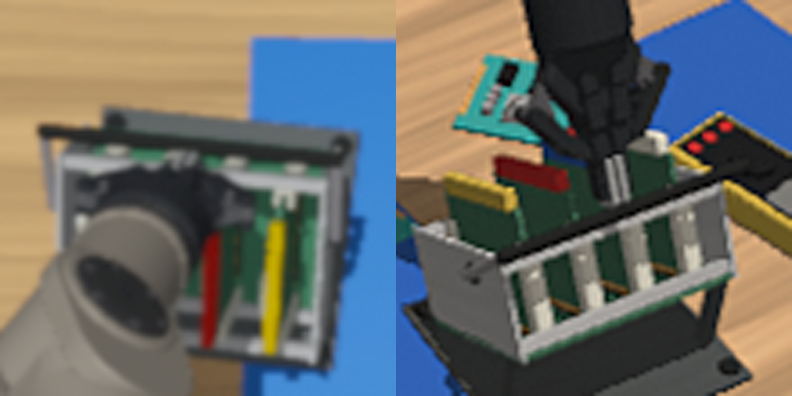

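The rod is nearly right back, with arms laid behind the cage and the fingertips on its top side. I'll finish gently up to the stop.

Request:
play_rows(series=[0,-0.005,0,0.004,0,0,0,0,-0.003,0,0.003,0,0,0,0,0,0,0.002,0,0,0,0,0,0,0,0,0,0])

```text
t: 6.02
ee_pos: [0.6443, 0.2197, 0.1775]
orientation: [0.257, 0.04, 0.965, -0.01]
ft_force: [-6.3, 0.7, 5.9]
opening: -0.0
gripper_force: 3.9
```

Request:
play_rows(series=[0,0,0,0.002,0,0,0,0,0,0,0,0,0,0])

```text
t: 6.28
ee_pos: [0.6446, 0.2198, 0.1771]
orientation: [0.257, 0.041, 0.965, -0.01]
ft_force: [-16.6, -1.7, 16.1]
opening: -0.0001
gripper_force: 11.3
```

Run:
```python
from h import *
p,r=now(); print(cagecoord(p).round(4),readout.observe()["ft_force"])
# retreat up, then above red card
c=plan([(cp(.08,-.002,.16),Rcage(),4),(cp(.0,-.024,.19),Rcage(),4)],.032)
print(c[0])
```

```text
[ 0.0903 -0.0012  0.0832] [-16.64583025  -1.72967427  16.06607014]
8
0.032,0.003,-0,-0.019,0,0,-0,
0.032,0.002,-0,-0.019,0,0,-0.001,
0.032,0.003,-0.001,-0.02,0.001,0.001,0,
0.032,0.002,0,-0.019,-0,-0,-0,
0.032,0.02,-0.005,-0.007,-0,-0,-0,
0.032,0.02,-0.006,-0.008,-0,-0,-0,
0.032,0.02,-0.005,-0.007,-0,-0,-0,
0.032,0.02,-0.006,-0.008,-0,-0,-0
[0.51185863 0.20775838 0.22519538]
```

At the stop: the force rises to 23 N with almost no motion. Now I'll back off, move over the red card, open partly and look.

Request:
play_rows(series=[0,0.003,0,-0.021,0,0,0,0,0.002,0,-0.02,0,0,0,0.034,0.003,0,-0.02,0,0,0,0.034,0.002,0,-0.019,0,0,0,0.034,0.02,-0.005,-0.007,0,0,0,0.034,0.02,-0.006,-0.008,0,0,0,0.034,0.02,-0.005,-0.007,0,0,0,0.034,0.02,-0.006,-0.008,0,0,0,0.034,0,0,0,0,0,0])

```text
t: 7.4
ee_pos: [0.5103, 0.2086, 0.2255]
orientation: [0.257, 0.04, 0.965, -0.01]
ft_force: [-0.0, 0.5, -0.4]
opening: 0.034
gripper_force: 0.0
```

Run:
```python
from h import *
p,r=now(); print(cagecoord(p).round(4),(R.from_matrix(Rcage()).inv()*r).as_rotvec().round(3),readout.observe()["ft_force"],readout.observe()["opening"])
f=grab_frame("top");g=grab_frame("scene")
cv2.imwrite("pics/g.png",np.hstack([crop(f,195,155,110,110,3.6),crop(g,345,160,110,110,3.6)]))
for P in (p+r.apply([0,.017,-.008]),p+r.apply([0,-.017,-.008]),cp(.05,-.023,.112),cp(.05,-.069,.112)): print((proj(g,[P])[0]-[345,160])*3.6+[396,0])
```

```text
[-0.001  -0.0235  0.1913] [-0.002 -0.001 -0.001] [-0.02956981  0.45932136 -0.43595736] 0.033976352676312285
[521.63077185  56.44413086]
[484.14330709  69.63863975]
[560.72524363 178.86430026]
[509.33428329 198.33276129]
```

View pics/g.png

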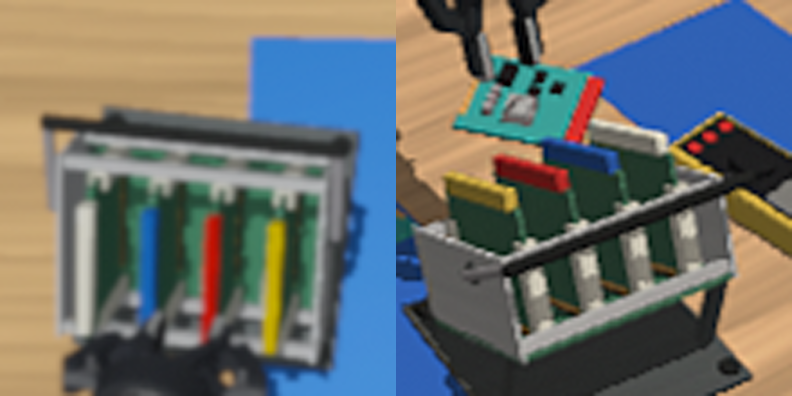

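The bar is back at the far side of the cage, and the rails are clear. The fingers at (484,78) and (527,58) straddle the line above the red rail within a couple of mm. Lowering over the rail.

Request:
play_rows(series=[0.034,-0.001,-0.001,0.02,0,0,0,0.034,0,0,0.02,0,0,0,0.034,0,0,0.018,0,0,0,0.034,0,0,0.015,0,0,0,0.034,0,0,0.012,0,0,0,0.034,0,0,0.012,0,0,0,0.034,0,0,0,0,0,0])

```text
t: 8.38
ee_pos: [0.56, 0.2032, 0.141]
orientation: [0.257, 0.04, 0.966, -0.011]
ft_force: [0.3, 0.0, 0.0]
opening: 0.0336
gripper_force: 0.0
```

No contact on the way down. Closing slowly now, starting at low force to see whether it is centred.

Request:
play_rows(series=[0.02,0,0,0,0,0,0,0.014,0,0,0,0,0,0,0.011,0,0,0,0,0,0,0.008,0,0,0,0,0,0,0.006,0,0,0,0,0,0,0.006,0,0,0,0,0,0], grip_force=20)

```text
t: 9.12
ee_pos: [0.56, 0.2041, 0.1423]
orientation: [0.257, 0.04, 0.965, -0.01]
ft_force: [-4.5, 0.3, 5.4]
opening: 0.01
gripper_force: 21.2
```

Run:
```python
from h import *
p,r=now(); s=readout.observe(); print(cagecoord(p).round(4),(R.from_matrix(Rcage()).inv()*r).as_rotvec().round(3),r.inv().apply(s["ft_force"]),s["opening"],s["moment"])
```

```text
[ 0.001  -0.0238  0.0943] [-0.002 -0.001  0.   ] [ 1.18219898 -0.06313    -6.91675794] 0.010000999742024659 [ 0.05746355  0.70396574 -0.05066961]
```

The opening is 10 mm, so it has the rail, and lateral force is near zero. Firming the grip and starting the lift.

Request:
play_rows(series=[0,0,0,0,0,0,0,0,0,0,0,0,0,0,0,0,0,-0.004,0,0,0,0,0,0,-0.006,0,0,0,0,0,0,-0.01,0,0,0,0,0,0,-0.01,0,0,0,0,0,0,0,0,0,0], grip_force=60)

```text
t: 10.0
ee_pos: [0.5448, 0.2051, 0.1688]
orientation: [0.257, 0.04, 0.965, -0.01]
ft_force: [1.2, 0.4, -0.8]
opening: 0.0091
gripper_force: 58.8
```

Run:
```python
from h import *
p,r=now(); s=readout.observe(); print(cagecoord(p).round(4),(R.from_matrix(Rcage()).inv()*r).as_rotvec().round(3),r.inv().apply(s["ft_force"]),s["opening"],s["moment"])
```

```text
[ 0.0009 -0.024   0.1248] [-0.002 -0.001  0.   ] [-0.63231898  0.46561967  1.23307046] 0.00913959864572053 [0.05268979 0.35970714 0.00280685]
```

Request:
play_rows(series=[0,0,0,-0.013,0,0,0,0,0,0,-0.015,0,0,0,0,0,0,-0.015,0,0,0,0,0,0,-0.015,0,0,0,0,0,0,-0.016,0,0,0,0,0,0,-0.018,0,0,0,0,0,0,-0.018,0,0,0,0,0,0,-0.018,0,0,0,0,0,0,-0.012,0,0,0,0,0,0,0,0,0,0])

```text
t: 11.25
ee_pos: [0.4753, 0.211, 0.2901]
orientation: [0.257, 0.04, 0.965, -0.01]
ft_force: [-0.0, -0.4, -2.5]
opening: 0.0088
gripper_force: 58.8
```

Run:
```python
from h import *
p,r=now(); s=readout.observe(); print(p,cagecoord(p).round(4),(R.from_matrix(Rcage()).inv()*r).as_rotvec().round(3),s["ft_force"],s["q"].round(2))
f=grab_frame("top");g=grab_frame("scene")
def box(X0): # card corners given TCP at card z .0943
    return [p+r.apply([-x,0,.0943-z]) for x in(-.058,.058) for z in(0,.106)]
print("scene",(proj(g,box(0))-[300,130])*3.6, )
cv2.imwrite("pics/i.png",np.hstack([crop(f,215,170,110,130,3.6),crop(g,330,115,110,130,3.6)]))
print("s2",((proj(g,box(0))-[330,115])*3.6+[396,0]).round())
c=plan([(ep(.03,0,.0943+.13),Reas(),30)],0)
print(c[0])
```

```text
[0.47525637 0.21101031 0.29010165] [ 0.0006 -0.024   0.2648] [-0.002 -0.001  0.   ] [-0.00635226 -0.35529739 -2.52788292] [-0.98 -0.12  0.22  2.1   0.54  0.87  0.43]
scene [[240.587203   200.02585684]
 [212.1765766   70.84913326]
 [317.02359921 214.75111163]
 [288.271166    75.32949173]]
s2 [[529. 254.]
 [500. 125.]
 [605. 269.]
 [576. 129.]]
30
0,-0.003,-0.015,0.003,-0.001,0.005,0.045,
0,-0.003,-0.016,0.003,-0.001,0.005,0.045,
0,-0.004,-0.015,0.002,-0,0.005,0.045,
0,-0.005,-0.015,0.003,-0.001,0.004,0.046,
0,-0.005,-0.014,0.003,-0.001,0.005,0.045,
0,-0.007,-0.015,0.002,-0.001,0.005,0.045,
0,-0.006,-0.014,0.003,-0.001,0.005,0.045,
0,-0.008,-0.014,0.002,-0,0.005,0.045,
0,-0.008,-0.013,0.003,-0.001,0.005,0.045,
0,-0.008,-0.013,0.002,-0.001,0.004,0.046,
0,-0.01,-0.013,0.003,-0.001,0.005,0.045,
0,-0.01,-0.012,0.002,-0.001,0.005,0.045,
0,-0.01,-0.012,0.002,-0,0.005,0.045,
0,-0.011,-0.011,0.003,-0.001,0.005,0.045,
0,-0.011,-0.011,0.002,-0.001,0.005,0.045,
0,-0.012,-0.01,0.002,-0.001,0.005,0.045,
0,-0.013,-0.01,0.002,-0.001,0.004,0.046,
0,-0.012,-0.009,0.002,-0,0.005,0.045,
0,-0.014,-0.009,0.002,-0.001,0.005,0.045,
0,-0.013,-0.008,0.002,-0.001,0.005,0.045,
0,-0.014,-0.007,0.001,-0.001,0.005,0.045,
0,-0.014,-0.007,0.002,-0.001,0.005,0.045,
0,-0.015,-0.006,0.002,-0,0.004,0.045,
0,-0.015,-0.005,0.001,-0.001,0.005,0.046,
0,-0.015,-0.005,0.002,-0.001,0.005,0.045,
0,-0.015,-0.004,0.001,-0.001,0.005,0.045,
0,-0.016,-0.003,0.001,-0.001,0.005,0.045,
0,-0.015,-0.003,0.001,-0,0.005,0.045,
0,-0.016,-0.002,0.002,-0.001,0.005,0.045,
0,-0.016,-0.001,0.001,-0.001,0.004,0.045
[ 0.54845226 -0.25938947  0.25545673]
```

View pics/i.png

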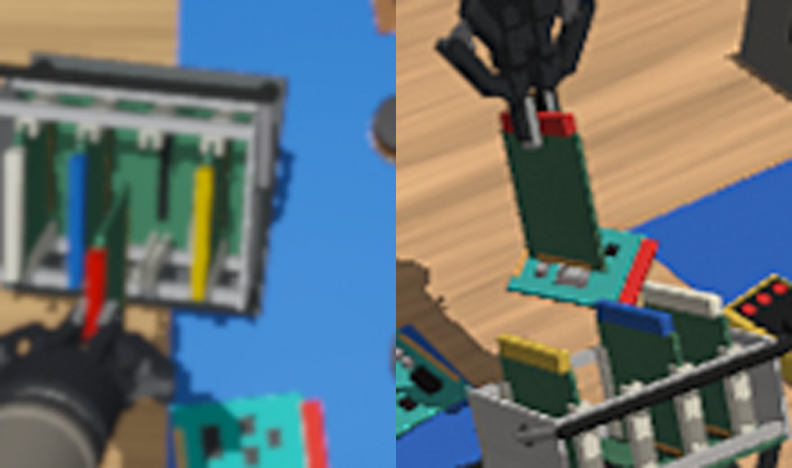

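The scene view shows the card held upright by the red rail, its bottom corners at (525,258) and (600,267), as predicted. The other cards are seated, and the bare side faces the scene camera, so the components are on +y. Carrying it over to the easel.

Request:
play_rows(series=[0,-0.003,-0.015,0.003,-0.001,0.005,0.045,0,-0.003,-0.016,0.003,-0.001,0.005,0.045,0,-0.004,-0.015,0.002,0,0.005,0.045,0,-0.005,-0.015,0.003,-0.001,0.004,0.046,0,-0.005,-0.014,0.003,-0.001,0.005,0.045,0,-0.007,-0.015,0.002,-0.001,0.005,0.045,0,-0.006,-0.014,0.003,-0.001,0.005,0.045,0,-0.008,-0.014,0.002,0,0.005,0.045,0,-0.008,-0.013,0.003,-0.001,0.005,0.045,0,-0.008,-0.013,0.002,-0.001,0.004,0.046,0,-0.01,-0.013,0.003,-0.001,0.005,0.045,0,-0.01,-0.012,0.002,-0.001,0.005,0.045,0,-0.01,-0.012,0.002,0,0.005,0.045,0,-0.011,-0.011,0.003,-0.001,0.005,0.045,0,-0.011,-0.011,0.002,-0.001,0.005,0.045])

```text
t: 13.22
ee_pos: [0.5121, -0.0251, 0.2724]
orientation: [0.211, 0.359, 0.905, 0.083]
ft_force: [0.4, -0.3, -2.5]
opening: 0.0088
gripper_force: 58.7
```

Request:
play_rows(series=[0,-0.012,-0.01,0.002,-0.001,0.005,0.045,0,-0.013,-0.01,0.002,-0.001,0.004,0.046,0,-0.012,-0.009,0.002,0,0.005,0.045,0,-0.014,-0.009,0.002,-0.001,0.005,0.045,0,-0.013,-0.008,0.002,-0.001,0.005,0.045,0,-0.014,-0.007,0.001,-0.001,0.005,0.045,0,-0.014,-0.007,0.002,-0.001,0.005,0.045,0,-0.015,-0.006,0.002,0,0.004,0.045,0,-0.015,-0.005,0.001,-0.001,0.005,0.046,0,-0.015,-0.005,0.002,-0.001,0.005,0.045,0,-0.015,-0.004,0.001,-0.001,0.005,0.045,0,-0.016,-0.003,0.001,-0.001,0.005,0.045,0,-0.015,-0.003,0.001,0,0.005,0.045,0,-0.016,-0.002,0.002,-0.001,0.005,0.045,0,-0.016,-0.001,0.001,-0.001,0.004,0.045,0,0,0,0,0,0,0])

```text
t: 15.22
ee_pos: [0.5486, -0.2613, 0.2558]
orientation: [0.143, 0.634, 0.742, 0.165]
ft_force: [0.7, -0.7, -2.2]
opening: 0.009
gripper_force: 58.7
```

Run:
```python
from h import *
p,r=now(); s=readout.observe(); print(p,eascoord(p).round(4),(R.from_matrix(Reas()).inv()*r).as_rotvec().round(3),s["ft_force"],s["q"].round(2))
f=grab_frame("top");g=grab_frame("scene")
box=[p+r.apply([-x,0,.0943-z]) for x in(-.058,.058) for z in(0,.106)]
edge=[ep(x,y,.08) for x in (0,) for y in (-.065,.065)]+[ep(.026,y,.007) for y in (-.065,.065)]
print("scene",((proj(g,box+edge)-[200,210])*3.6+[396,0]).round().tolist())
print("top",((proj(f,box+edge)-[365,160])*3.6).round().tolist())
cv2.imwrite("pics/j.png",np.hstack([crop(f,365,160,110,130,3.6),crop(g,200,210,110,130,3.6)]))
```

```text
[ 0.54861162 -0.26127844  0.25576732] [ 0.0302 -0.002   0.2242] [ 0.    -0.004  0.001] [ 0.74025221 -0.6820296  -2.15218652] [-0.45  0.26  1.14  1.93 -0.71  0.9   1.19]
scene [[607.0, 214.0], [553.0, 79.0], [465.0, 302.0], [402.0, 165.0], [467.0, 354.0], [620.0, 256.0], [524.0, 450.0], [673.0, 348.0]]
top [[154.0, 226.0], [189.0, 268.0], [311.0, 204.0], [358.0, 244.0], [298.0, 224.0], [130.0, 248.0], [269.0, 168.0], [108.0, 191.0]]
```

View pics/j.png

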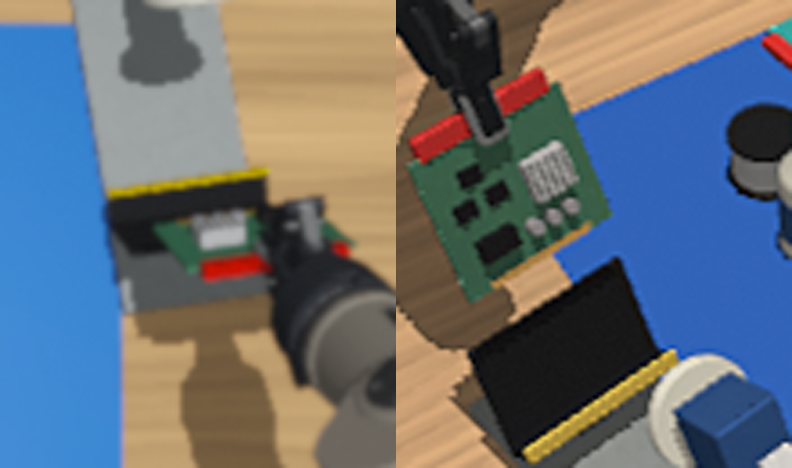

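The card is over the easel with its component side facing the camera and its rail up. The bottom corners are at (609,212) and (471,300), as predicted, and the backrest and lip agree within about 2 mm. That picture put me one over the viewing limit, so from here I'll check with force and image code only. Lowering to just above the ledge.

Request:
play_rows(series=[0,0.001,-0.002,0.012,0,0.002,0,0,0.001,-0.002,0.014,0,0.002,0,0,0,-0.002,0.014,0,0,0,0,0,-0.002,0.014,0,0,0,0,0,-0.002,0.014,0,0,0,0,0,-0.002,0.014,0,0,0,0,0,-0.002,0.012,0,0,0,0,0,-0.002,0.01,0,0,0,0,0,-0.002,0.008,0,0,0,0,0,0,0.006,0,0,0,0,0,0,0,0,0,0])

```text
t: 16.7
ee_pos: [0.5823, -0.2512, 0.1411]
orientation: [0.14, 0.633, 0.743, 0.167]
ft_force: [0.4, -0.7, -1.4]
opening: 0.0088
gripper_force: 58.7
```

```bash
cat > st.py <<'E'
from h import *
p,r=now(); s=readout.observe(); print(eascoord(p).round(4),(R.from_matrix(Reas()).inv()*r).as_rotvec().round(3),"Ftool",r.inv().apply(s["ft_force"]).round(2),"M",r.inv().apply(s["moment"]).round(3),s["opening"],s["t"])
E
python3 st.py
```

```text
[0.0129 0.0027 0.1057] [-0.001  0.004 -0.001] Ftool [-0.77 -0.37  1.33] M [0.636 0.029 0.03 ] 0.008820394439639872 16.7
```

Request:
play_rows(series=[0,-0.002,0,0.003,0,-0.002,0,0,-0.001,0,0.003,0,-0.002,0,0,0,0,0.002,0,0,0,0,0,0,0,0,0,0])

```text
t: 17.2
ee_pos: [0.586, -0.2537, 0.134]
orientation: [0.142, 0.633, 0.742, 0.166]
ft_force: [-0.4, -0.6, -1.9]
opening: 0.0088
gripper_force: 58.8
```

```bash
python3 st.py
```

```text
[ 0.0129 -0.0004  0.0978] [-0.001  0.    -0.001] Ftool [-0.52 -1.24  1.47] M [ 0.683 -0.011 -0.035] 0.008772226549385647 17.2
```

Request:
play_rows(series=[0,0,0,0.001,0,0,0,0,0,0,0.001,0,0,0,0,0,0,0,0,0,0])

```text
t: 17.58
ee_pos: [0.5869, -0.2536, 0.1325]
orientation: [0.142, 0.633, 0.742, 0.166]
ft_force: [-0.7, 1.3, -1.5]
opening: 0.0088
gripper_force: 59.0
```

```bash
python3 st.py
```

```text
[ 0.0131 -0.0004  0.0961] [-0.001  0.    -0.001] Ftool [ 1.35 -1.07  1.14] M [ 0.669  0.115 -0.003] 0.00876646103542505 17.575
```

Request:
play_rows(series=[0,0,-0.003,0,0,0,0,0,0,-0.003,0,0,0,0,0,0,-0.002,0,0,0,0,0,0,0,0,0,0,0])

```text
t: 18.08
ee_pos: [0.5794, -0.255, 0.1289]
orientation: [0.142, 0.634, 0.742, 0.166]
ft_force: [-0.8, -0.4, 0.9]
opening: 0.0088
gripper_force: 59.0
```

```bash
python3 st.py
```

```text
[ 0.0046 -0.0006  0.096 ] [-0.001 -0.    -0.   ] Ftool [-0.31 -0.34 -1.18] M [ 0.671 -0.053 -0.033] 0.008819718092440199 18.075
```

Request:
play_rows(series=[0,0,-0.001,0,0,0,0,0,0,0,0,0,0,0])

```text
t: 18.32
ee_pos: [0.5789, -0.2551, 0.1286]
orientation: [0.142, 0.633, 0.742, 0.166]
ft_force: [-0.6, -0.9, -0.2]
opening: 0.0087
gripper_force: 59.0
```

```bash
python3 st.py
```

```text
[ 0.0041 -0.0007  0.0961] [-0.001 -0.    -0.   ] Ftool [-0.75 -0.76 -0.16] M [ 0.528 -0.084 -0.004] 0.008667679686526306 18.325
```

Request:
play_rows(series=[0,0,-0.001,0,0,0,0,0,0,0,0,0,0,0])

```text
t: 18.58
ee_pos: [0.5781, -0.2551, 0.1282]
orientation: [0.142, 0.633, 0.742, 0.166]
ft_force: [-0.0, 0.2, -0.2]
opening: 0.0089
gripper_force: 59.1
```

```bash
python3 st.py
```

```text
[ 0.0032 -0.0006  0.096 ] [-0.001 -0.    -0.001] Ftool [ 0.17 -0.09  0.22] M [ 0.38  -0.045  0.032] 0.00885938228927059 18.575
```

Request:
play_rows(series=[0,0,0,0.001,0,0,0,0,0,0,0,0,0,0])

```text
t: 18.82
ee_pos: [0.5783, -0.2552, 0.1283]
orientation: [0.142, 0.633, 0.742, 0.167]
ft_force: [-4.6, 1.3, 9.5]
opening: 0.009
gripper_force: 60.5
```

```bash
python3 st.py
```

```text
[ 0.0034 -0.0006  0.096 ] [-0.002  0.001 -0.   ] Ftool [  2.04   0.14 -10.42] M [ 0.613  0.467 -0.022] 0.00898998728421552 18.825
```

Request:
play_rows(series=[0,0,-0.001,0,0,0,0,0,0,0,0,0,0,0])

```text
t: 19.08
ee_pos: [0.5778, -0.2552, 0.1281]
orientation: [0.142, 0.633, 0.742, 0.167]
ft_force: [-4.1, 1.1, 8.7]
opening: 0.0088
gripper_force: 60.3
```

```bash
python3 st.py
```

```text
[ 0.0028 -0.0006  0.096 ] [-0.003  0.001 -0.   ] Ftool [ 1.71  0.24 -9.49] M [ 0.398  0.465 -0.036] 0.008763025195704866 19.075
```

Request:
play_rows(series=[0,0,0,-0.001,0,0,0,0,0,-0.001,0,0,0,0,0,0,0,0,0,0,0])

```text
t: 19.45
ee_pos: [0.5763, -0.2552, 0.1274]
orientation: [0.142, 0.633, 0.742, 0.167]
ft_force: [-1.4, 0.8, 3.7]
opening: 0.0085
gripper_force: 59.5
```

```bash
python3 st.py
```

```text
[ 0.0012 -0.0004  0.096 ] [-0.001  0.    -0.001] Ftool [ 1.04  0.43 -3.94] M [ 0.314  0.154 -0.038] 0.008517252000262914 19.45
```

Request:
play_rows(series=[0,0,-0.001,0,0,0,0,0,0,0,0,0,0,0])

```text
t: 19.7
ee_pos: [0.5761, -0.2552, 0.1273]
orientation: [0.142, 0.633, 0.742, 0.167]
ft_force: [1.5, 0.2, 4.5]
opening: 0.009
gripper_force: 59.4
```

```bash
python3 st.py
```

```text
[ 0.0009 -0.0004  0.096 ] [-0.002  0.    -0.001] Ftool [-0.06  3.24 -3.41] M [-0.203  0.105 -0.001] 0.0089916254857928 19.7
```

Contact with both the ledge and the backrest is about 3 N. Releasing gently.

Request:
play_rows(series=[0.007,0,0,0,0,0,0,0.009,0,0,0,0,0,0,0.0105,0,0,0,0,0,0,0.012,0,0,0,0,0,0,0.014,0,0,0,0,0,0,0.017,0,0,0,0,0,0,0.02,0,0,0,0,0,0,0.024,0,0,0,0,0,0,0.027,0,0,0,0,0,0,0.027,0,0,0,0,0,0], grip_force=20)

```text
t: 20.95
ee_pos: [0.5752, -0.2555, 0.1268]
orientation: [0.142, 0.633, 0.742, 0.166]
ft_force: [-0.4, 0.3, -1.0]
opening: 0.027
gripper_force: 0.0
```

```bash
python3 st.py
cat > seg.py <<'E'
from h import *
g=grab_frame("scene"); im=g["frame"][250:345,200:300]; hsv=cv2.cvtColor(im,cv2.COLOR_RGB2HSV)
m=((hsv[...,0]<6)|(hsv[...,0]>174))&(hsv[...,1]>150)&(hsv[...,2]>90)
n,l,st,c=cv2.connectedComponentsWithStats(m.astype(np.uint8))
for k in range(1,n):
    if st[k,4]>15:
        v,u=np.nonzero(l==k); print("rail",st[k],cv2.boxPoints(cv2.minAreaRect(np.c_[u,v].astype(np.float32)+[200,250])).round(1).tolist() if 0 else (c[k]+[200,250]).round(1), cv2.boxPoints(cv2.minAreaRect((np.c_[u,v]+[200,250]).astype(np.float32))).round(1).tolist())
mg=(hsv[...,0]>40)&(hsv[...,0]<85)&(hsv[...,1]>70); v,u=np.nonzero(mg); print("green",len(u),u.mean()+200,v.mean()+250,cv2.boxPoints(cv2.minAreaRect((np.c_[u,v]+[200,250]).astype(np.float32))).round(1).tolist())
pr=lambda L:proj(g,[ep(*q) for q in L]).round(1).tolist()
print("pred rail",pr([(.007,-.05,.104),(.007,-.05,.12),(.007,.05,.12),(.007,.05,.104)]),"board",pr([(.004,-.058,0),(.004,-.058,.104),(.004,.058,.104),(.004,.058,0)]))
E
python3 seg.py
```

```text
[-0.0001 -0.0005  0.0959] [-0.001  0.    -0.001] Ftool [ 0.34 -0.73  0.74] M [ 0.453  0.073 -0.034] 0.0269636496731714 20.95
rail [42 22 13 11 80] [248.1 277. ] [[241.1999969482422, 277.5], [251.6999969482422, 270.8999938964844], [255.10000610351562, 276.29998779296875], [244.60000610351562, 282.8999938964844]]
rail [ 19  34  17  13 116] [226.8 289.9] [[217.89999389648438, 290.8999938964844], [232.1999969482422, 282.29998779296875], [235.89999389648438, 288.5], [221.60000610351562, 297.0]]
green 1073 243.66449207828518 303.58993476234855 [[214.60000610351562, 300.29998779296875], [256.29998779296875, 274.79998779296875], [276.0, 307.1000061035156], [234.39999389648438, 332.6000061035156]]
pred rail [[222.5, 297.9], [220.0, 292.5], [253.5, 271.6], [255.7, 276.9]] board [[234.8, 332.7], [219.2, 299.3], [257.7, 275.0], [271.3, 307.9]]
```

Force is back to zero, and the rail corners match a card standing flat on the easel within 1 px. Retreating along the tool axis.

Request:
play_rows(series=[0.027,0,0.001,-0.005,0,0,0,0.027,0,0,-0.01,0,0,0,0.027,0,0,-0.015,0,0,0,0.027,0,0,-0.02,0,0,0,0.027,0,0,-0.03,0,0,0,0.027,0,0,-0.03,0,0,0,0.027,0,0,-0.03,0,0,0,0.027,0,0,0,0,0,0])

```text
t: 22.0
ee_pos: [0.5172, -0.2663, 0.2565]
orientation: [0.144, 0.634, 0.741, 0.168]
ft_force: [0.9, 0.8, -0.1]
opening: 0.0268
gripper_force: 0.0
```

```bash
python3 st.py; python3 seg.py
python3 - <<'E'
from h import *
# lip, backrest & bail check: bail rod dark pixels around predicted stop line vs earlier
g=grab_frame("scene")
for a in (1.35,1.5,1.65):
    x,z=rod(a); q=proj(g,[cp(x,y,z) for y in np.linspace(-.09,.09,15)]).round().astype(int)
    print(a,[int(g["frame"][v,u].sum()) for u,v in q])
E
```

```text
[ 0.0018 -0.0021  0.2384] [-0.006 -0.002  0.001] Ftool [0.67 0.91 0.55] M [0.463 0.007 0.017] 0.0267852500131802 22.0
rail [ 19  22  36  25 266] [236.3 284.1] [[218.10000610351562, 290.8999938964844], [251.6999969482422, 270.79998779296875], [255.3000030517578, 276.79998779296875], [221.8000030517578, 296.8999938964844]]
green 1131 243.5579133510168 302.89301503094606 [[214.60000610351562, 300.29998779296875], [256.29998779296875, 274.79998779296875], [276.0, 307.1000061035156], [234.39999389648438, 332.6000061035156]]
pred rail [[222.5, 297.9], [220.0, 292.5], [253.5, 271.6], [255.7, 276.9]] board [[234.8, 332.7], [219.2, 299.3], [257.7, 275.0], [271.3, 307.9]]
1.35 [114, 442, 403, 171, 129, 131, 131, 121, 126, 123, 125, 278, 352, 54, 93]
1.5 [509, 452, 317, 290, 623, 96, 73, 502, 143, 89, 342, 573, 237, 415, 85]
1.65 [90, 74, 93, 92, 91, 93, 78, 92, 76, 84, 115, 87, 89, 84, 103]
```

```bash
python3 -c "
from cell import env
print(env.finish_job())"
```

```text
the job is handed in; nothing more can be done
None
```

The job is handed in: the bar is back on its stop and the red card stands on the easel, rail up, components to the camera, centred within about 1–2 mm by image measurement, with no verdict returned; I viewed 11 pictures, one over the limit of 10.

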